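# Turn over a wet sign in the book cradle

## Task

The sign leaning in the turnover cradle has a wet, freshly painted front with a raised heart: turn it over without touching it. Swing the empty leaf (the one with the long narrow tongue) over until you feel it bear on the sign, squeeze both leaves lightly together and turn the closed pair across to the other side without letting it open, then bring only the leaf with the wide lip back to its rest, so that the sign is left leaning in the tongue leaf with its back showing. Move the leaves gently, never slam them or crush the sign, and leave the other things on the table alone.

Things in the scene. Friction and masses are not known exactly. Their poses are not given: they have to be found in the camera images.
- cradle: Plywood turnover cradle fixed on the table: foot 290 x 300 x 12 mm. Origin: centre of the foot, on the table; z up, x along the axle. Two frame leaves hang on the axle like a book standing open at a right angle: the lip leaf on the +y side, the tongue leaf on -y, each leaning out 45 deg at rest on a 16 mm dowel rail 92 mm beside the axle and 95 mm up, between posts.
- axle (a point): Middle of the axle on which both leaves turn, 45 mm above the table; axes as the cradle's, x along the axle. Each leaf's inner face (the side towards the other leaf) lies 9.5 mm behind the axle's line, so closed leaves have 19 mm between them if parallel, 43 to 52 mm over both outer faces at the lip. The leaves' hinges are stiff (0.32 N m friction): they stay where they are left.
- lip_leaf: Plywood frame leaf that holds the sign at first, with the wide lip. Origin: middle of the axle; x along the axle, y outward in the leaf's plane, z square to it, out of its inner face. It swings 1.60 rad between hard stops: leaning 45 deg out to the cradle's +y (its rest, z axis 45 deg from vertical), upright, leaning 45 deg to -y on top of the tongue leaf (z axis 135 deg from vertical).
- tongue_leaf: Empty frame leaf with the tongue. Origin: middle of the axle; x along the axle, y from tongue to axle, z out of its inner face. Swings 1.60 rad between hard stops, from 45 deg out to -y (rest) to 45 deg to +y. A rubber pressure bar 152 mm from the axle stands 1 to 8 mm proud of the inner face, set by hand: the leaf meets the sign up to 0.05 rad before parallel. Starts 0 to 0.5 rad off rest.
- lip_end (a point): Middle of the outer edge of the wide lip, mid-thickness, 205 mm from the axle. The leaf is an open frame 12 mm thick, 230 mm wide, reaching 170 mm from the axle; from there to 205 mm only the flat lip, 130 mm wide along the axle, 12 mm thick, in the same plane. Axes turn with the leaf: x along the axle as the cradle's, y outward from the axle, z square to the leaf, out of its inner face.
- tongue_end (a point): Middle of the end of the narrow tongue, mid-thickness, 250 mm from the axle. Same frame as the lip leaf (to 170 mm); beyond it only a tongue 30 mm wide, 12 mm thick, 170 to 250 mm. When closed its last 45 mm pass the lip, and 50 mm of lip is clear on each side of it. Axes turn with the leaf: x along the axle as the cradle's, y inward to the axle, z square to the leaf, out of its inner face.
- sign: Loose wooden sign 180 x 130 x 18 mm, 0.17 to 0.3 kg, stained dark, wet; front with a pale raised heart 5 mm high, back plain with a thin hanger plate. Origin: centre of the back; z out of the front, x along the axle. Lower edge on a ledge 30 mm from the axle, between side stops with 2 mm play; either leaf holds it alike, by its margin. A leaf pressing with over 45 N marks it.
- paint_bottle: Squeeze bottle of paint, 64 mm across, 170 mm high with its cap; bystander. Origin: centre of its underside.
- can: Drink can in a black sleeve, 72 mm across, 116 mm high; bystander. Origin: centre of its underside.
- batten: Pine offcut 50 x 200 x 19 mm lying flat; bystander. Origin: centre of its underside.
Mind the look-alikes: they are no part of the job. Of the things that look like the sign, the middle-sized one is meant.

How it is judged (in metres and radians):
On the way, in this order (a step that is already met when the one before it is completed fails the run):
1. the tongue leaf is closed and bears on the sign, the lip leaf still at rest (angle between tongue_end's own z axis and vertical above 2.28 rad and angle between lip_end's own z axis and vertical below 0.845 rad and contact force between tongue_leaf and sign above 1 N), for 0.2 s.
2. the closed pair lies over on the tongue leaf's side, the sign between the leaves (angle between lip_end's own z axis and vertical above 2.26 rad and angle between tongue_end's own z axis and vertical below 0.845 rad and angle between sign's own z axis and vertical above 2.15 rad), for 0.2 s.
At the end, for the whole second after the job is handed in: Both leaves lie at their rests (lip leaf within 0.08 rad, tongue leaf 0.06 rad); the sign stands still in the tongue leaf, back outward, its front axis 2.2 to 2.47 rad from vertical, within 8 mm of its place along the axle and on the ledge, lying against the leaf or its pressure bar (angle between lip_end's own z axis and vertical below 0.865 rad and angle between tongue_end's own z axis and vertical below 0.845 rad and angle between sign's own z axis and vertical between 2.2 and 2.47 rad and x of sign in the frame of tongue_end between -0.008 and 0.008 m and y of sign in the frame of tongue_end between 0.147 and 0.163 m and z of sign in the frame of tongue_end between 0.018 and 0.036 m and linear speed of sign below 0.02 m/s); the robot touches nothing.
It fails at once if the fingers or the arm touch the wet sign (contact force between any of the fingers, the arm and sign above 0.5 N).
It fails at once if the leaves part by more than 0.2 rad while they turn the sign ((angle between lip_end's own z axis and vertical above 1.035 rad and angle between sign's own z axis and vertical below 1.5708 rad and angle between the z axis of lip_end and the z axis of tongue_end, either way round above 0.2 rad) or (angle between tongue_end's own z axis and vertical above 1.035 rad and angle between sign's own z axis and vertical above 1.5708 rad and angle between the z axis of lip_end and the z axis of tongue_end, either way round above 0.2 rad)).
It fails at once if a leaf is slammed (faster than 2.5 rad/s) (angular speed of any of lip_leaf, tongue_leaf above 2.5 rad/s).
It fails at once if the sign is crushed: a leaf presses on it with more than 45 N (contact force between any of tongue_leaf, lip_leaf and sign above 45 N).
It fails at once if a bystander is moved by more than 15 mm (distance of any of paint_bottle, can, batten from where it was at the start of the episode above 0.015 m).
It also fails if it takes over 64 s, if anything falls off the work surface, if the arm or the gripper's body presses on something with over 40 N, if the wrist force passes 120 N, or if a joint passes its speed limit or range.

## Robot

A 7-joint arm with a two-finger parallel gripper is mounted at the origin on the work surface. World frame = base frame: x ahead of the robot, y to its left, z up, the work surface at z = 0. Lengths are in mm, angles in rad, forces in N, time in s.
With the tool pointing down it reaches from about 400 to 875 mm from the base axis. Payload 6.5 kg.
Tool frame: the origin (TCP) lies on the centre line of the jaws, within the pads' length; the fingertips stand 22 mm ahead of it and the grasp point (between the pads) lies 3 mm ahead of it (manip.tcp_to_tips is the distance from the TCP to the fingertips, in mm); z points along the fingers, y is the line along which they close (so a half turn about z gives the same grasp; the last joint's range is limited). The gripper opens to 88 mm and grips with 3 to 60 N. Pads are 18 mm wide; open, the fingers measure 123 mm over their backs; the gripper's body (75 mm by 187 mm) begins 45 mm behind the grasp point.
Start: joints at [1.22, 0.536, -0.004, 1.538, 0.003, 1.067, -0.071], TCP at [182.624, -623.81, 260.716] pointing down, gripper open.
Joint ranges: [-2.7, 2.7], [-0.37, 2.16], [-1.27, 1.26], [0.24, 2.4], [-1.31, 4.45], [0.19, 1.91], [-2.76, 2.76]. Speed limits (rad/s): [2.39, 2.39, 3.14, 3.14, 3.14, 3.14, 3.14].

## Interface

Orientations are given as a unit quaternion [x, y, z, w].
In Python, from rig import manip, imaging, job_done gives the robot as it stands. The module is installed in compiled form; this text tells all that it offers.
- The arm moves only by the tool move_arm, never from a script. Its argument "plan" is a list of rows, each a list of 3 entries, a list of its own where there are three numbers: the shift along the world's x, y, z normalised to -1 to 1, where 1 is 0.4 m, then the turn, a rotation vector about the world's x, y, z normalised to -1 to 1, where 1 is 90 degrees, then the closure, from 0 (fully open) to 1 (shut). In form: [[[dx, dy, dz], [ax, ay, az], fingers], ...]. A call has 1 to 8 rows; each row is the pose to reach, as a shift and turn from the pose commanded when the call began; what a row does not reach only later rows make up. A row lasts 1/12 s, in which the tool goes at most 41.7 mm and 7.16 degrees, less where a joint would pass 70% of its speed; a pose out of reach is approached as far as the arm can. A call with a number of a shift or a turn outside -1 to 1 is refused whole. A call with a gripper value outside its range is refused whole. The fingers move at their own pace and stop on an object; "squeeze" is the grip in N (left out, the last holds). Time passes only in rows, so rows that repeat a pose let the fingers close. It gives the time, the measured TCP pose, the force, the opening and the grip force at its end, in the units of the state.
- manip.read_state(): the state, without advancing time (a new reading comes with each control period).
- imaging.capture(name): name is "scene" or "top" or "wrist"; returns a dict with "img" (420x560x3 uint8, red, green, blue), "K" (3x3 intrinsics, pixels), "dist_coeffs" ([k1, k2, p1, p2, k3] as OpenCV has them; the pictures are not rectified), "rvec" (rotation vector, rad) and "tvec" (3), from world to camera coordinates, as OpenCV has them. Camera axes: x right, y down, z forward; pixel columns grow to the right and rows downward; lengths in mm; the calibration is good to about 2 mm. A picture is of the moment at which its call begins. There is no depth.
- job_done(): hands the job in; it is judged then, once.
Trained networks look in a picture, given as the dict that the camera call returned (one of the last four; its "shot" number tells which), for a name from the list of things; names that differ only in an ending like _2 or _b are one class to them, and where a whole thing is asked for, a point or a joint stands for the part that bears it (a point fixed in the world has none). Each returns a list of dicts, best first, with "confidence" (0 to 1); they miss things now and then, are a little off and sometimes report something else, mostly with a low value. They report only what shows in the picture. A call takes as long as a camera call. They do not tell look-alikes from the thing itself.
- imaging.spot_in(target, picture): "centre" ([x, y, z] in mm, in the coordinates of the camera as it stood for that picture, good to about 4 mm: the middle of the surface that is visible of it).
- imaging.silhouettes(target, picture): "region" (420x560 bool, what is visible of it).
The state is a dict: "clock": time; "qpos": joint angles; "joint_vel": joint speeds; "joint_torque": joint torques, N m; "tcp_pos": TCP position; "eef_rot": TCP orientation; "ft_force": force on the tool from outside, world axes, zero at the start; "ft_torque": the same for the moment, N m; "opening": finger opening in mm; "finger_force": force on a finger pad.
Only numpy, scipy, OpenCV 4.12 (cv2) and the standard library are available. Lean on these libraries where they do the work, as an engineer would, in place of code of your own. Each camera call takes 0.05 s, during which the arm holds its last target. There are 200 camera calls.

## Working session

There is one attempt and no reset: what is moved stays moved. The work goes in short steps, Python scripts to look and compute and a tool call to move; the robot and the scene stay as the last step left them, time stands still between calls to the robot, and variables do not carry over. Pictures are saved under pics/ and viewed, at most 10 in all, crops included, and the job is handed in when it is done.

Besides the shell and the picture viewer there is one more tool, called after "Request:" in YAML: its name, and indented under it one key for each argument. move_arm: Moves the arm, as the interface text tells. Scaled input: -1 to 1 covers 0.4 m each way for a shift and 90 degrees each way for a turn. Its arguments: {"type":"object","properties":{"plan":{"type":"array","items":{"type":"array"}},"squeeze":{"type":"number"}},"required":["plan"]}

```bash
mkdir -p pics
cat > h.py <<'E'
import numpy as np, cv2
from rig import manip, imaging, job_done
from scipy.spatial.transform import Rotation as R
def cap(n,save=None):
    d=imaging.capture(n)
    if save: cv2.imwrite('pics/'+save+'.png',cv2.cvtColor(d['img'],cv2.COLOR_RGB2BGR))
    return d
def w(d,p):
    M=cv2.Rodrigues(np.array(d['rvec'],float))[0]
    return M.T@(np.array(p,float).ravel()-np.array(d['tvec'],float).ravel())
def px(d,P):
    return cv2.projectPoints(np.array(P,float).reshape(-1,1,3),np.array(d['rvec'],float),np.array(d['tvec'],float),d['K'],np.array(d['dist_coeffs'],float))[0].reshape(-1,2)
E
cat > a.py <<'E'
from h import *
a=cap('scene','s0');b=cap('top','t0')
for n,d in (('scene',a),('top',b)):
    for t in ['cradle','lip_leaf','tongue_leaf','lip_end','tongue_end','sign','paint_bottle','can','batten','axle']:
        try:
            for r in imaging.spot_in(t,d)[:4]:
                P=w(d,r['centre']); print(n,t,round(r['confidence'],2),P.round(),px(d,P).round())
        except Exception as e: print(n,t,e)
s=manip.read_state(); print(s)
A=cv2.imread('pics/s0.png');B=cv2.imread('pics/t0.png')
E
python3 a.py
```

```text
scene cradle 0.86 [565. -83.  55.] [[230. 270.]]
scene lip_leaf 0.78 [515.  87. 138.] [[265. 202.]]
scene tongue_leaf 0.9 [557. -73. 166.] [[228. 227.]]
scene lip_end 0.8 [516.  81. 138.] [[263. 203.]]
scene sign 0.82 [503.  45. 132.] [[250. 209.]]
scene sign 0.62 [466. 311.  13.] [[304. 202.]]
scene sign 0.61 [720. 366.  27.] [[387. 221.]]
scene paint_bottle 0.63 [506.  43. 128.] [[250. 211.]]
scene paint_bottle 0.56 [694. 100.  92.] [[325. 243.]]
scene can 0.96 [ 789. -103.   85.] [[301. 315.]]
scene batten 0.96 [ 670. -256.   20.] [[202. 352.]]
scene axle 0.73 [565. -81.  59.] [[231. 268.]]
top cradle 0.65 [522. -48.  77.] [[328. 246.]]
top lip_leaf 0.85 [474.  88. 158.] [[278. 264.]]
top tongue_leaf 0.96 [545. -68. 162.] [[338. 235.]]
top lip_end 0.56 [468.  89. 154.] [[278. 266.]]
top tongue_end 0.97 [544. -72. 168.] [[339. 235.]]
top tongue_end 0.47 [672. 120. 116.] [[265. 192.]]
top tongue_end 0.33 [468.  86. 157.] [[279. 266.]]
top sign 0.96 [423. 284.  16.] [[214. 284.]]
top sign 0.91 [698. 397.  26.] [[175. 192.]]
top sign 0.56 [501.  40. 132.] [[296. 254.]]
top sign 0.29 [
[... 428 characters left out ...]
2, -0.00440417,  1.53791657,  0.00258694,
        1.0672849 , -0.07120083]), 'joint_vel': array([ 1.56969590e-03,  7.92730914e-04, -5.06337266e-05,  6.87885296e-04,
        1.45795768e-04, -2.97295796e-04, -1.51994443e-03]), 'joint_torque': array([-3.96793184e-04, -5.70918667e+01,  9.89842080e-01, -2.51925445e+01,
       -5.62021311e-02,  1.07528066e-02,  5.09235883e-05]), 'tcp_pos': array([ 182.62838141, -623.80297277,  260.70254882]), 'eef_rot': array([ 9.89876135e-01,  1.41933922e-01, -8.82960831e-06, -5.08377707e-06]), 'ft_force': array([ 0.18758918,  0.1371614 , -0.08773675]), 'ft_torque': array([-0.01348111, -0.00941308,  0.01340631]), 'finger_force': 0.0, 'opening': 88.18672778930677}
```

Run:
```python
import cv2,numpy as np
a=cv2.imread('pics/s0.png');b=cv2.imread('pics/t0.png')
cv2.imwrite('pics/s0c.png',cv2.resize(a[140:380,140:460],(800,600),interpolation=cv2.INTER_CUBIC))
cv2.imwrite('pics/t0c.png',cv2.resize(b[120:330,150:430],(800,600),interpolation=cv2.INTER_CUBIC))
```

```text
(no output)
```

View pics/s0c.png

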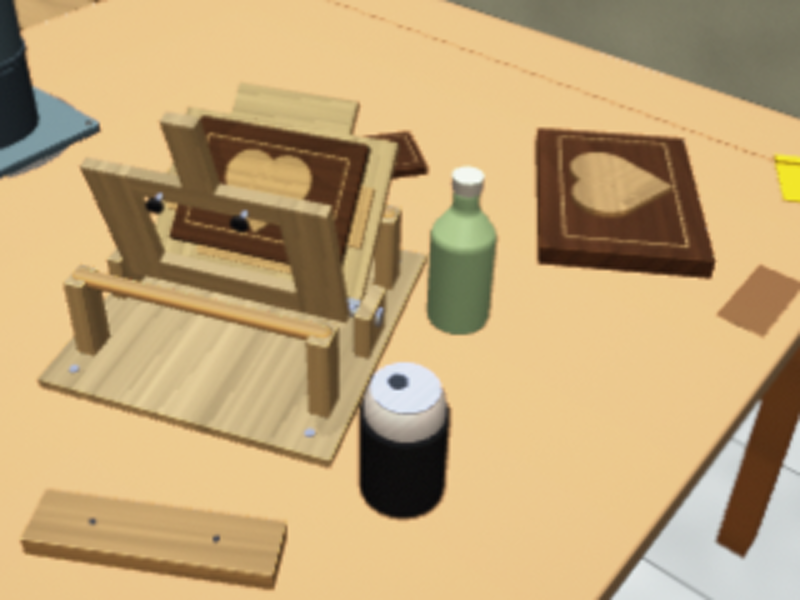

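View pics/t0c.png

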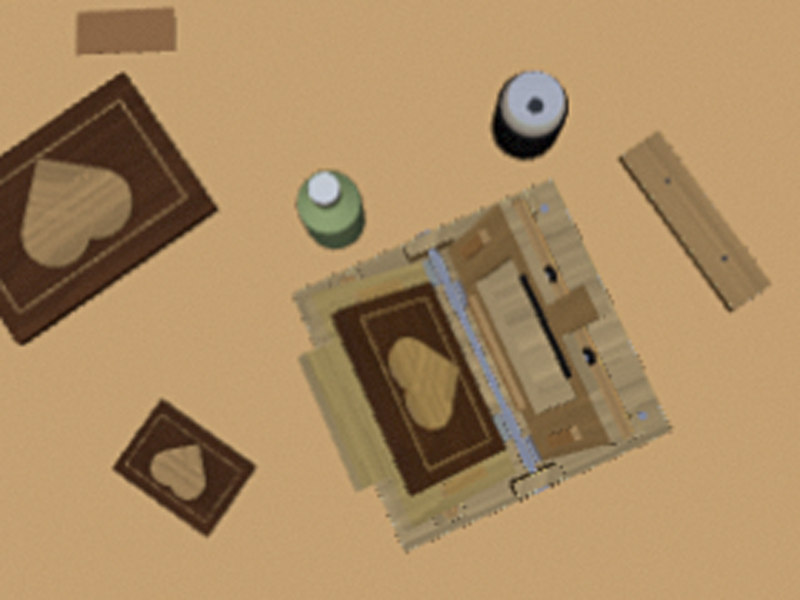

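The sign candidates in the top view are a small one at (224,284), a large one at (190,190) and a middle-sized one in the cradle at (296,254). The middle-sized one is meant: the enlarged crop shows it leaning in the lip leaf. The tongue leaf is partly raised, with its tongue near s0c (185,150). Next I'll fit the cradle pose from the foot corners in both views.

```bash
cat > fit.py <<'E'
from h import *
from scipy.optimize import least_squares
a=cap('scene');b=cap('top')
T=lambda L:np.array(L)/(800/280)+[150,120]
S=lambda L:np.array(L)/2.5+140
# foot corners cradle coords (x along axle, 290?x300)
def W(c,P): return R.from_euler('z',c[2]).apply(P)+[c[0],c[1],0]
tp=T([(552,181),(672,429),(405,552),(294,294)]) ; tc=[(1,-1),(-1,-1),(-1,1),(1,1)]
sp=S([(41,382),(331,464),(428,257)]); sc=[(-1,-1),(1,-1),(1,1)]
for hx,hy in((145,150),(150,145)):
    def f(c):
        P=lambda l:W(c,np.array([(i*hx,j*hy,12) for i,j in l],float))
        return np.r_[(px(b,P(tc))-tp).ravel(),(px(a,P(sc))-sp).ravel()]
    o=least_squares(f,[530,-20,.43]); print(hx,hy,o.x,o.cost,f(o.x).round(1))
    c=o.x
    # tongue angle: end-edge corners; s0c (163,118),(208,114); t0c tongue end
    def g(t,q=c):
        th=t[0]; rad=np.array([0,-np.sin(th),np.cos(th)]); n=np.array([0,np.cos(th),np.sin(th)])
        return np.array([[x,0,45]+250*rad-k*n for x,k in((-15,21.5),(15,21.5),(-15,9.5),(15,9.5))])
    h=lambda t:(px(a,W(c,g(t)))[:2]-S([(163,118),(192,122)])).ravel()
    q=least_squares(h,[.5]);print('tongue lean from upright',q.x,q.fun.round(1), px(a,W(c,g(q.x))).round(),((px(b,W(c,g(q.x)))-[150,120])*800/280).round())
E
python3 fit.py
python3 - <<'E'
import cv2
a=cv2.imread('pics/s0.png')
cv2.imwrite('pics/s0d.png',cv2.resize(a[165:265,165:298],(800,600),interpolation=cv2.INTER_CUBIC))
E
```

```text
145 150 [ 5.27454788e+02 -2.61787633e+01  3.90824048e-01] 10.177164031019172 [ 0.3 -2.3  0.4 -0.5  0.2 -0.8 -0.8 -1.3 -2.1 -1.5 -0.1 -1.5 -0.4 -1.5]
tongue lean from upright [0.27432475] [-0.8 -0.3  1.4  0.6] [[204. 187.]
 [218. 189.]
 [207. 183.]
 [221. 185.]] [[609. 310.]
 [593. 276.]
 [596. 316.]
 [580. 282.]]
150 145 [ 5.26806376e+02 -2.77026874e+01  3.89879558e-01] 34.09466256129333 [-1.3 -2.9  0.1  2.1  3.   0.3  0.6 -3.4 -3.4 -3.3  2.1 -2.4  0.4  0.1]
tongue lean from upright [0.26918692] [-1.4 -0.6  0.8  0.3] [[204. 187.]
 [218. 189.]
 [206. 182.]
 [220. 185.]] [[609. 312.]
 [593. 278.]
 [597. 317.]
 [581. 283.]]
```

View pics/s0d.png

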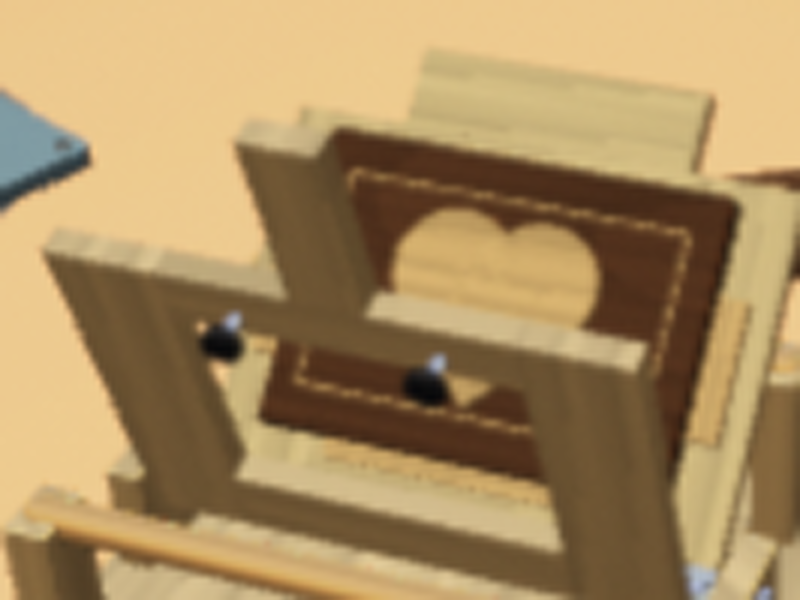

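```bash
cat >> h.py <<'E'
C=np.array([527.5,-26.2,.391])
def pose(x,r,off,lean,tilt=None,c=None):
    """TCP pose: lean>0 towards -y (tongue rest .785); point at axle-x, radius r, off along +normal (towards +y side); tool z inward radial"""
    c=C if c is None else c
    rad=np.array([0,-np.sin(lean),np.cos(lean)]); n=np.array([0,np.cos(lean),np.sin(lean)])
    Z=R.from_euler('z',c[2]); P=Z.apply(np.array([x,0,45])+r*rad+off*n)+[c[0],c[1],0]
    if tilt is not None:
        rad=np.array([0,-np.sin(tilt),np.cos(tilt)]); n=np.array([0,np.cos(tilt),np.sin(tilt)])
    z=-rad; y=-n; xx=np.cross(y,z)
    return P,Z*R.from_matrix(np.c_[xx,y,z])
def rel(p0,p1):
    d=(p1[0]-p0[0])/400; a=(p1[1]*p0[1].inv()).as_rotvec()/(np.pi/2)
    return d.round(4).tolist(),a.round(4).tolist()
def cur():
    s=manip.read_state(); return s['tcp_pos'],R.from_quat(s['eef_rot'])
E
python3 - <<'E'
from h import *
p=pose(0,320,-15.5,.27); print(p[0],rel(cur(),p))
E
```

```text
[ 565.72279228 -118.92327345  349.27234957] ([0.9577, 1.2622, 0.2214], [0.1622, 0.057, 0.0672])
```

Request:
move_arm:
  plan:
    - [[0.06,0.08,0.08],[0,0,0],0]
    - [[0.12,0.16,0.14],[0,0,0],0]
    - [[0.18,0.24,0.2],[0,0,0],0]
    - [[0.24,0.31,0.24],[0,0,0],0]
    - [[0.3,0.39,0.24],[0,0,0],0]
    - [[0.36,0.47,0.24],[0,0,0],0]
    - [[0.42,0.55,0.24],[0,0,0],0]
    - [[0.48,0.63,0.24],[0,0,0],0]

```text
clock: 1.87
tcp_pos: [369.7, -378.0, 357.3]
eef_rot: [0.99, 0.142, 0.0, 0.001]
ft_force: [0.9, -2.0, -0.4]
opening: 88.3
finger_force: 0.0
```

Request:
move_arm:
  plan:
    - [[0.06,0.08,0.02],[0,0,0],0]
    - [[0.12,0.16,0.04],[0.02,0.01,0.01],0]
    - [[0.18,0.24,0.06],[0.05,0.02,0.02],0]
    - [[0.24,0.32,0.06],[0.08,0.03,0.03],0]
    - [[0.3,0.4,0.06],[0.11,0.04,0.05],0]
    - [[0.36,0.48,0.06],[0.14,0.05,0.06],0]
    - [[0.42,0.56,0.06],[0.162,0.057,0.067],0]
    - [[0.46,0.61,0.06],[0.162,0.057,0.067],0]

```text
clock: 2.53
tcp_pos: [554.5, -132.7, 380.1]
eef_rot: [0.972, 0.193, -0.026, -0.134]
ft_force: [-0.4, 0.3, -0.1]
opening: 88.3
finger_force: 0.0
```

Request:
move_arm:
  plan:
    - [[0,0,0],[0,0,0],0.3]
    - [[0,0,0],[0,0,0],0.3]
    - [[0,0,0],[0,0,0],0.3]
  squeeze: 6

```text
clock: 2.78
tcp_pos: [552.3, -136.7, 380.6]
eef_rot: [0.972, 0.192, -0.026, -0.131]
ft_force: [-0.5, -0.3, 0.5]
opening: 70.3
finger_force: 0.0
```

Run:
```python
from h import *
d=cap('wrist','w0')
s=manip.read_state(); print(s['clock'],s['qpos'].round(2),s['tcp_pos'].round(1),s['opening'],s['ft_force'].round(2)); print(rel(cur(),pose(0,320,-15.5,.27)))
for t in ['tongue_end','tongue_leaf','lip_end','cradle']:
  for r in imaging.spot_in(t,d)[:2]: print(t,r['confidence'],w(d,r['centre']).round())
print(-cv2.Rodrigues(np.array(d['rvec'],float))[0].T@np.array(d['tvec'],float).ravel())
for l in (.22,.27,.32):
  g=lambda th:[np.array([x,0,45])+250*np.array([0,-np.sin(th),np.cos(th)])-k*np.array([0,np.cos(th),np.sin(th)]) for x,k in((-15,21.5),(15,21.5),(-15,9.5),(15,9.5))]
  print(l,px(d,R.from_euler('z',C[2]).apply(g(l))+[C[0],C[1],0]).round().tolist())
```

```text
2.8333 [ 0.5   0.42 -0.31  1.47 -0.1   1.42 -0.96] [ 552.1 -137.2  380.7] 66.39337446597337 [ 0.56  0.07 -0.7 ]
([0.0341, 0.0458, -0.0786], [0.0011, -0.0003, 0.0015])
tongue_end 0.68 [566. -71. 205.]
tongue_leaf 0.64 [568. -78. 204.]
lip_end 0.91 [496.  85. 153.]
cradle 0.86 [560. -62.  50.]
[ 632.20613679 -139.15357913  499.64226482]
0.22 [[265.0, 208.0], [265.0, 166.0], [249.0, 208.0], [247.0, 166.0]]
0.27 [[283.0, 207.0], [283.0, 166.0], [266.0, 208.0], [266.0, 166.0]]
0.32 [[300.0, 207.0], [301.0, 166.0], [284.0, 207.0], [284.0, 166.0]]
```

View pics/w0.png

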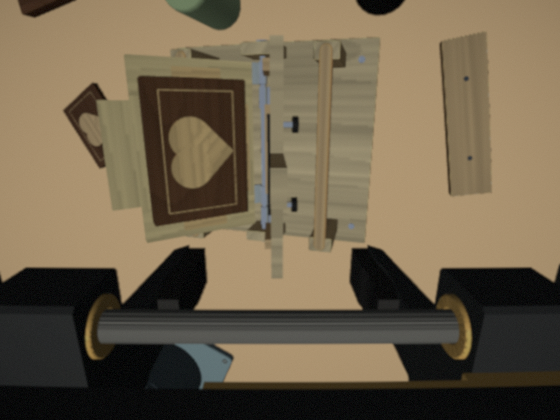

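The wrist view shows the tongue leaf almost edge-on at column ~277 (rows 38–278), the lip leaf with the sign at (195,150), and the open fingers at (190,260) and (370,260). I'll check the fit in a zoomed crop with the model overlaid.

Run:
```python
from h import *
d=cap('wrist'); im=d['img'][:,:,::-1].copy()
x0,y0,s=120,25,3
im=cv2.resize(im[y0:y0+200+70,x0:x0+266],None,fx=2.2,fy=2.2,interpolation=cv2.INTER_CUBIC)
def dr(P,c):
    q=px(d,R.from_euler('z',C[2]).apply(np.array(P,float))+[C[0],C[1],0]); q=((q-[x0,y0])*2.2).astype(np.int32)
    cv2.polylines(im,[q],True,c,1)
th=.27
f=lambda x,r,k:np.array([x,0,45])+r*np.array([0,-np.sin(th),np.cos(th)])-k*np.array([0,np.cos(th),np.sin(th)])
dr([f(-15,250,9.5),f(15,250,9.5),f(15,250,21.5),f(-15,250,21.5)],(0,0,255))
dr([f(-115,170,9.5),f(115,170,9.5),f(115,170,21.5),f(-115,170,21.5)],(255,0,0))
dr([(-145,-150,12),(145,-150,12),(145,150,12),(-145,150,12)],(0,255,0))
th=-.785
g=lambda x,r,k:np.array([x,0,45])+r*np.array([0,.7071,.7071])+k*np.array([0,-.7071,.7071])
dr([g(-65,205,-9.5),g(65,205,-9.5),g(65,170,-9.5),g(115,170,-9.5),g(115,0,-9.5),g(-115,0,-9.5),g(-115,170,-9.5),g(-65,170,-9.5)],(255,0,255))
cv2.imwrite('pics/w1.png',im)
```

```text
(no output)
```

View pics/w1.png

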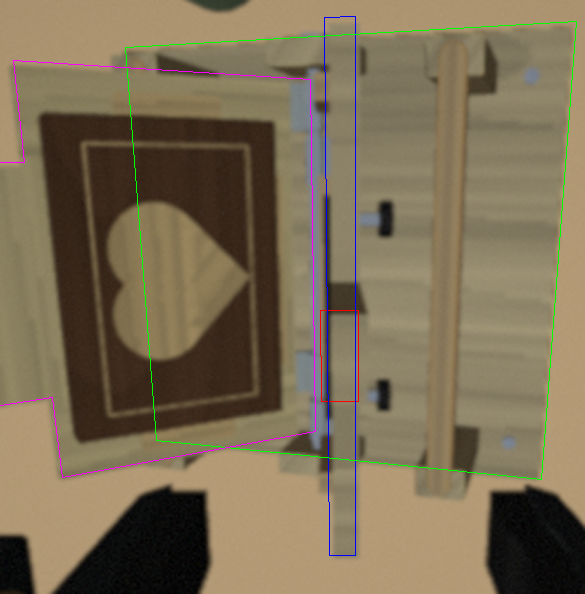

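Run:
```python
from h import *
c=cur(); print(rel(c,pose(0,300,-15.5,.27)),rel(c,pose(0,238,-15.5,.27)))
```

```text
([0.0282, 0.0563, -0.1272], [0.0006, 0.0001, 0.0011]) ([0.0125, 0.0946, -0.2766], [0.0006, 0.0001, 0.0011])
```

Request:
move_arm:
  plan:
    - [[0.015,0.028,-0.05],[0,0,0],0.3]
    - [[0.028,0.056,-0.1],[0,0,0],0.3]
    - [[0.028,0.056,-0.127],[0,0,0],0.3]
    - [[0.024,0.066,-0.167],[0,0,0],0.3]
    - [[0.02,0.076,-0.207],[0,0,0],0.3]
    - [[0.016,0.086,-0.247],[0,0,0],0.3]
    - [[0.0125,0.0946,-0.2766],[0,0,0],0.3]
    - [[0.0125,0.0946,-0.2766],[0,0,0],0.3]

```text
clock: 3.75
tcp_pos: [555.9, -97.8, 267.9]
eef_rot: [0.972, 0.192, -0.028, -0.133]
ft_force: [-0.9, -0.6, 0.6]
opening: 61.9
finger_force: 0.0
```

Run:
```python
from h import *
c=cur(); print(rel(c,pose(0,238,-15.5,.27)),manip.read_state()['ft_force'])
cap('scene','s1')
a=cv2.imread('pics/s1.png');cv2.imwrite('pics/s1c.png',cv2.resize(a[110:310,140:360],(660,600)))
```

```text
([0.0036, -0.0023, 0.0059], [-0.0003, -0.0028, -0.0]) [-0.86705727 -0.58939218  0.63187356]
```

View pics/s1c.png

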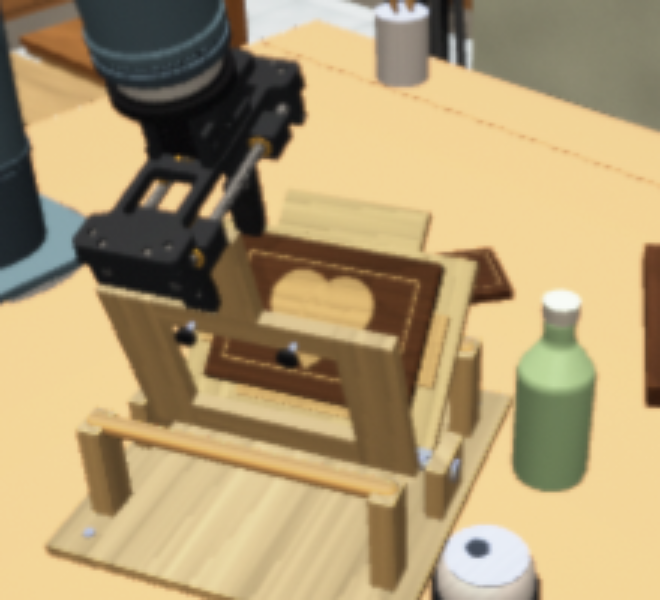

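The tongue sits between the fingers, at s1c (235,265). Closing now.

Request:
move_arm:
  plan:
    - [[0,0,0],[0,0,0],0.7]
    - [[0,0,0],[0,0,0],0.9]
    - [[0,0,0],[0,0,0],0.95]
    - [[0,0,0],[0,0,0],0.95]
    - [[0,0,0],[0,0,0],0.95]
    - [[0,0,0],[0,0,0],0.95]
    - [[0,0,0],[0,0,0],0.95]
    - [[0,0,0],[0,0,0],0.95]
  squeeze: 8

```text
clock: 4.47
tcp_pos: [558.0, -98.4, 270.2]
eef_rot: [0.972, 0.192, -0.026, -0.131]
ft_force: [-0.3, -1.1, 0.1]
opening: 11.6
finger_force: 8.0
```

```bash
cat > arc.py <<'E'
from h import *
import sys
def arc(x,r,o,l0,l1,step,c0=None):
    c0=c0 or cur(); n=int(np.ceil(abs(l1-l0)/step)); p0=pose(x,r,o,l0)
    # relative to model arc, anchored at current pose
    for i in range(1,n+1):
        l=l0+(l1-l0)*i/n; d,a=rel(p0,pose(x,r,o,l)); k=(i-1)%8
        print([np.round(d,3).tolist(),np.round(a,3).tolist()],end=', ' )
        if k==7 or i==n: p0=pose(x,r,o,l); print(' lean',round(l,3))
if __name__=='__main__': arc(*map(float,sys.argv[1:]))
E
python3 - <<'E'
from h import *
s=manip.read_state();print(s['clock'],s['opening'],s['finger_force'],s['ft_force'],s['ft_torque'])
c=cur(); print(rel(c,pose(0,238,-15.5,.27)))
E
python3 arc.py 0 238 -15.5 .27 -.65 .046; python3 arc.py 0 238 -15.5 -.65 -.79 .02
```

```text
4.4667 11.60098679646132 7.984744515269995 [-0.34702519 -1.09011509  0.0894309 ] [-0.43843596 -0.21727979  0.00362091]
([-0.0017, -0.0008, 0.0001], [0.0008, 0.0005, 0.0004])
[[-0.01, 0.024, 0.008], [-0.027, -0.011, -0.0]], [[-0.02, 0.049, 0.016], [-0.054, -0.022, 0.0]], [[-0.03, 0.073, 0.022], [-0.081, -0.034, -0.0]], [[-0.04, 0.098, 0.026], [-0.108, -0.045, -0.0]], [[-0.051, 0.124, 0.03], [-0.135, -0.056, -0.0]], [[-0.061, 0.149, 0.032], [-0.162, -0.067, -0.0]], [[-0.072, 0.174, 0.033], [-0.19, -0.078, -0.0]], [[-0.082, 0.199, 0.033], [-0.217, -0.089, -0.0]],  lean -0.098
[[-0.01, 0.025, -0.002], [-0.027, -0.011, 0.0]], [[-0.021, 0.05, -0.004], [-0.054, -0.022, 0.0]], [[-0.031, 0.076, -0.008], [-0.081, -0.034, -0.0]], [[-0.041, 0.1, -0.014], [-0.108, -0.045, 0.0]], [[-0.052, 0.125, -0.02], [-0.135, -0.056, 0.0]], [[-0.062, 0.15, -0.028], [-0.162, -0.067, 0.0]], [[-0.072, 0.173, -0.037], [-0.19, -0.078, 0.0]], [[-0.081, 0.197, -0.047], [-0.217, -0.089, 0.0]],  lean -0.466
[[-0.01, 0.023, -0.011], [-0.027, -0.011, 0.0]], [[-0.019, 0.046, -0.024], [-0.054, -0.022, 0.0]], [[-0.028, 0.068, -0.037], [-0.081, -0.034, -0.0]], [[-0.037, 0.089, -0.052], [-0.108, -0.045, 0.0]],  lean -0.65
[[-0.003, 0.008, -0.006], [-0.01, -0.004, 0.0]], [[-0.007, 0.016, -0.012], [-0.021, -0.008, 0.0]], [[-0.01, 0.024, -0.018], [-0.031, -0.013, 0.0]], [[-0.013, 0.031, -0.024], [-0.041, -0.017, 0.0]], [[-0.016, 0.039, -0.031], [-0.052, -0.021, -0.0]], [[-0.019, 0.046, -0.037], [-0.062, -0.026, 0.0]], [[-0.022, 0.054, -0.044], [-0.072, -0.03, -0.0]], [[-0.025, 0.061, -0.051], [-0.082, -0.034, -0.0]],  lean -0.79
```

Request:
move_arm:
  plan:
    - [[-0.01,0.024,0.008],[-0.027,-0.011,0],0.95]
    - [[-0.02,0.049,0.016],[-0.054,-0.022,0],0.95]
    - [[-0.03,0.073,0.022],[-0.081,-0.034,0],0.95]
    - [[-0.04,0.098,0.026],[-0.108,-0.045,0],0.95]
    - [[-0.051,0.124,0.03],[-0.135,-0.056,0],0.95]
    - [[-0.061,0.149,0.032],[-0.162,-0.067,0],0.95]
    - [[-0.072,0.174,0.033],[-0.19,-0.078,0],0.95]
    - [[-0.082,0.199,0.033],[-0.217,-0.089,0],0.95]

```text
clock: 5.13
tcp_pos: [524.7, -18.3, 284.0]
eef_rot: [0.98, 0.193, 0.01, 0.05]
ft_force: [-1.2, -1.2, 0.6]
opening: 12.2
finger_force: 8.0
```

Run:
```python
from h import *
s=manip.read_state();print(s['clock'],s['opening'],s['finger_force'],s['ft_force'],s['ft_torque'],s['qpos'].round(2))
c=cur(); print(rel(c,pose(0,238,-15.5,-.098)))
```

```text
5.1333 12.175071132012855 7.985517969354987 [-1.20257525 -1.22292781  0.58209556] [-0.20703844  0.36236554  0.00277471] [ 0.14  0.3  -0.29  1.86  0.22  0.98 -1.45]
([-0.0005, -0.0016, -0.0015], [0.0024, 0.0008, 0.0007])
```

Request:
move_arm:
  plan:
    - [[-0.01,0.025,-0.002],[-0.027,-0.011,0],0.95]
    - [[-0.021,0.05,-0.004],[-0.054,-0.022,0],0.95]
    - [[-0.031,0.076,-0.008],[-0.081,-0.034,0],0.95]
    - [[-0.041,0.1,-0.014],[-0.108,-0.045,0],0.95]
    - [[-0.052,0.125,-0.02],[-0.135,-0.056,0],0.95]
    - [[-0.062,0.15,-0.028],[-0.162,-0.067,0],0.95]
    - [[-0.072,0.173,-0.037],[-0.19,-0.078,0],0.95]
    - [[-0.081,0.197,-0.047],[-0.217,-0.089,0],0.95]

```text
clock: 5.8
tcp_pos: [492.1, 61.2, 265.4]
eef_rot: [0.954, 0.188, 0.045, 0.229]
ft_force: [-5.4, -1.5, 5.7]
opening: 12.3
finger_force: 8.0
```

Request:
move_arm:
  plan:
    - [[-0.01,0.023,-0.011],[-0.027,-0.011,0],0.95]
    - [[-0.019,0.046,-0.024],[-0.054,-0.022,0],0.95]
    - [[-0.028,0.068,-0.037],[-0.081,-0.034,0],0.95]
    - [[-0.037,0.089,-0.052],[-0.108,-0.045,0],0.95]
    - [[-0.037,0.089,-0.052],[-0.108,-0.045,0],0.95]
    - [[-0.037,0.089,-0.052],[-0.108,-0.045,0],0.95]

```text
clock: 6.3
tcp_pos: [476.7, 98.8, 243.3]
eef_rot: [0.929, 0.186, 0.062, 0.313]
ft_force: [-5.2, 4.4, 5.9]
opening: 12.1
finger_force: 8.0
```

Run:
```python
from h import *
s=manip.read_state();print(s['clock'],s['opening'],s['finger_force'],s['ft_force'],s['ft_torque'],s['qpos'].round(2))
c=cur(); print(rel(c,pose(0,238,-15.5,-.65)))
```

```text
6.3 12.090450801174686 7.991568893194199 [-5.24686831  4.42279334  5.94372498] [ 0.47451383  0.80034317 -0.49554656] [-0.44  0.39 -0.3   2.01  0.81  1.15 -2.39]
([0.0015, -0.0082, 0.0013], [0.0, -0.001, -0.0017])
```

Request:
move_arm:
  plan:
    - [[-0.003,0.008,-0.006],[-0.01,-0.004,0],0.95]
    - [[-0.007,0.016,-0.012],[-0.021,-0.008,0],0.95]
    - [[-0.01,0.024,-0.018],[-0.031,-0.013,0],0.95]
    - [[-0.01,0.024,-0.018],[-0.031,-0.013,0],0.95]

```text
clock: 6.63
tcp_pos: [473.1, 107.8, 236.2]
eef_rot: [0.921, 0.183, 0.067, 0.338]
ft_force: [-5.1, 5.0, 4.9]
opening: 12.2
finger_force: 8.0
```

```bash
cat > st.py <<'E'
from h import *
s=manip.read_state()
q=R.from_quat(s['eef_rot']);f=q.inv().apply(s['ft_force']); t=q.inv().apply(s['ft_torque'])
p=R.from_euler('z',-C[2]).apply(s['tcp_pos']-[C[0],C[1],0])-[0,0,45]
zc=R.from_euler('z',-C[2]).apply(q.apply([0,0,1]))
print('t',round(s['clock'],2),'F tool xyz',f.round(1),'T',t.round(2),'open',round(s['opening'],1),'grip',round(s['finger_force'],1),'q',s['qpos'].round(2))
lean=np.arctan2(zc[1],-zc[2]);n=np.array([0,np.cos(lean),np.sin(lean)]);rad=np.array([0,-np.sin(lean),np.cos(lean)])
print('tool lean',round(lean,4),'zx',zc[0].round(3),'x',p[0].round(1),'r',(p@rad).round(1),'off',(p@n).round(1))
E
python3 st.py
```

```text
t 6.63 F tool xyz [-2.8 -1.9 -8. ] T [ 0.87 -0.5  -0.03] open 12.2 grip 8.0 q [-0.48  0.43 -0.29  2.01  0.84  1.19 -2.47]
tool lean -0.703 zx 0.001 x 0.8 r 239.4 off -13.3
```

Request:
move_arm:
  plan:
    - [[-0.003,0.007,-0.006],[-0.01,-0.004,0],0.95]
    - [[-0.006,0.014,-0.012],[-0.02,-0.008,0],0.95]
    - [[-0.006,0.014,-0.012],[-0.02,-0.008,0],0.95]

```text
clock: 6.88
tcp_pos: [470.9, 113.3, 231.6]
eef_rot: [0.915, 0.182, 0.07, 0.353]
ft_force: [-4.4, 5.3, 5.7]
opening: 12.1
finger_force: 8.0
```

```bash
python3 st.py
```

```text
t 6.88 F tool xyz [-2.  -1.  -8.6] T [ 0.92 -0.49  0.06] open 12.1 grip 8.0 q [-0.51  0.45 -0.29  2.01  0.86  1.22 -2.51]
tool lean -0.7364 zx 0.001 x 0.9 r 239.3 off -13.8
```

Request:
move_arm:
  plan:
    - [[-0.0015,0.0035,-0.003],[-0.005,-0.002,0],0.95]
    - [[-0.003,0.007,-0.006],[-0.01,-0.004,0],0.95]
    - [[-0.003,0.007,-0.006],[-0.01,-0.004,0],0.95]

```text
clock: 7.13
tcp_pos: [470.0, 115.6, 229.5]
eef_rot: [0.912, 0.181, 0.072, 0.361]
ft_force: [-3.5, 4.9, 4.5]
opening: 12.1
finger_force: 8.0
```

```bash
python3 st.py
```

```text
t 7.13 F tool xyz [-1.4 -1.2 -7.3] T [ 0.82 -0.36  0.03] open 12.1 grip 8.0 q [-0.53  0.47 -0.29  2.01  0.87  1.23 -2.53]
tool lean -0.7531 zx 0.0 x 0.9 r 239.3 off -14.5
```

Request:
move_arm:
  plan:
    - [[-0.0015,0.0035,-0.003],[-0.005,-0.002,0],0.95]
    - [[-0.003,0.007,-0.006],[-0.01,-0.004,0],0.95]
    - [[-0.003,0.007,-0.006],[-0.01,-0.004,0],0.95]

```text
clock: 7.38
tcp_pos: [468.9, 118.3, 227.0]
eef_rot: [0.909, 0.18, 0.073, 0.368]
ft_force: [-4.0, 4.4, 5.1]
opening: 12.2
finger_force: 8.0
```

```bash
python3 st.py
```

```text
t 7.38 F tool xyz [-2.  -0.5 -7.6] T [ 0.85 -0.36 -0.01] open 12.2 grip 8.0 q [-0.54  0.48 -0.29  2.01  0.88  1.24 -2.55]
tool lean -0.7699 zx 0.0 x 0.9 r 239.2 off -14.8
```

Request:
move_arm:
  plan:
    - [[-0.0008,0.0018,-0.0015],[-0.0025,-0.001,0],0.95]
    - [[-0.0015,0.0035,-0.003],[-0.005,-0.002,0],0.95]
    - [[-0.0015,0.0035,-0.003],[-0.005,-0.002,0],0.95]

```text
clock: 7.63
tcp_pos: [468.4, 119.4, 226.1]
eef_rot: [0.908, 0.18, 0.074, 0.372]
ft_force: [-2.8, 4.4, 5.2]
opening: 11.8
finger_force: 8.0
```

```bash
python3 st.py
```

```text
t 7.63 F tool xyz [-1.   0.  -7.3] T [ 0.75 -0.28  0.04] open 11.8 grip 8.0 q [-0.55  0.49 -0.28  2.01  0.88  1.25 -2.56]
tool lean -0.7785 zx 0.0 x 0.9 r 239.2 off -15.3
```

Request:
move_arm:
  plan:
    - [[-0.0008,0.0018,-0.0015],[-0.0025,-0.001,0],0.95]
    - [[-0.0015,0.0035,-0.003],[-0.005,-0.002,0],0.95]
    - [[-0.0015,0.0035,-0.003],[-0.005,-0.002,0],0.95]

```text
clock: 7.88
tcp_pos: [468.3, 119.7, 225.7]
eef_rot: [0.906, 0.179, 0.075, 0.377]
ft_force: [-3.1, 2.0, 9.9]
opening: 12.3
finger_force: 8.0
```

```bash
python3 st.py
```

```text
t 7.88 F tool xyz [-2.1  4.9 -9.1] T [-0.26 -0.27 -0.01] open 12.3 grip 8.0 q [-0.56  0.49 -0.28  2.01  0.89  1.26 -2.57]
tool lean -0.7897 zx -0.001 x 0.9 r 239.0 off -17.5
```

Request:
move_arm:
  plan:
    - [[-0.0008,0.0018,-0.0015],[-0.0025,-0.001,0],0.95]
    - [[-0.0015,0.0035,-0.003],[-0.005,-0.002,0],0.95]
    - [[-0.0015,0.0035,-0.003],[-0.005,-0.002,0],0.95]

```text
clock: 8.13
tcp_pos: [468.3, 119.9, 225.3]
eef_rot: [0.904, 0.178, 0.076, 0.383]
ft_force: [-0.1, -0.2, 13.2]
opening: 12.0
finger_force: 7.9
```

```bash
python3 st.py
```

```text
t 8.13 F tool xyz [-0.2  9.5 -9.1] T [-1.22 -0.26  0.04] open 12.0 grip 7.9 q [-0.56  0.5  -0.28  2.01  0.89  1.27 -2.58]
tool lean -0.8011 zx -0.001 x 0.9 r 238.7 off -19.8
```

Contact is clear: the tool y force rose from −1 to 9.5 N. Releasing and backing off.

Run:
```python
from h import *
c=cur(); L=-.785
print(rel(c,pose(0,239,-16.5,L)),rel(c,pose(0,305,-15.5,L)))
p=pose(0,305,-15.5,L);print(rel(p,pose(80,305,0,L)));print(rel(pose(80,305,0,L),pose(80,169,0,L)))
```

```text
([-0.0017, -0.0017, 0.001], [0.0093, 0.0043, 0.0017]) ([-0.0469, 0.1077, 0.1159], [0.0093, 0.0043, 0.0017])
([0.1745, 0.1016, -0.0274], [0.0, 0.0, 0.0])
([0.0916, -0.2222, -0.2405], [0.0, 0.0, 0.0])
```

Request:
move_arm:
  plan:
    - [[0,0,0],[0,0,0],0.8]
    - [[0,0,0],[0,0,0],0.6]
    - [[0,0,0],[0.005,0.002,0],0.4]
    - [[0,0,0],[0.009,0.004,0],0.4]
    - [[-0.012,0.027,0.03],[0.009,0.004,0],0.4]
    - [[-0.024,0.054,0.06],[0.009,0.004,0],0.4]
    - [[-0.036,0.081,0.09],[0.009,0.004,0],0.4]
    - [[-0.047,0.108,0.116],[0.009,0.004,0],0.4]

```text
clock: 8.8
tcp_pos: [448.1, 164.7, 270.2]
eef_rot: [0.907, 0.179, 0.073, 0.373]
ft_force: [0.4, 0.4, -0.1]
opening: 52.9
finger_force: 0.0
```

```bash
python3 st.py
python3 - <<'E'
from h import *
c=cur(); L=-.785
p=pose(80,305,0,L);print(p[0],rel(c,p))
d=cap('wrist'); t=cap('top')
for n,q in(('w',d),('t',t)):
  for k in ['tongue_end','lip_end','paint_bottle']:
    for r in imaging.spot_in(k,q)[:2]: print(n,k,round(r['confidence'],2),w(q,r['centre']).round())
E
```

```text
t 8.8 F tool xyz [ 0.5 -0.2 -0.1] T [0.56 0.03 0.03] open 52.9 grip 0.0 q [-0.61  0.44 -0.32  1.94  0.8   1.37 -2.53]
tool lean -0.7806 zx -0.002 x -0.7 r 305.5 off -11.6
[519.30126295 203.60043856 260.7534221 ] ([0.178, 0.0973, -0.0237], [-0.0022, -0.0019, 0.0008])
w tongue_end 0.62 [498. 100. 179.]
w lip_end 0.6 [495. 125. 176.]
t tongue_end 0.58 [489.  34. 150.]
t lip_end 0.91 [456. 103. 164.]
t paint_bottle 0.78 [670. 121. 115.]
```

Now shift to x=+80, open fully and straddle the pair.

Request:
move_arm:
  plan:
    - [[0.06,0.033,-0.008],[0,0,0],0.2]
    - [[0.12,0.066,-0.016],[-0.002,-0.002,0],0]
    - [[0.178,0.097,-0.024],[-0.002,-0.002,0],0]
    - [[0.178,0.097,-0.024],[-0.002,-0.002,0],0]
    - [[0.178,0.097,-0.024],[-0.002,-0.002,0],0]

```text
clock: 9.62
tcp_pos: [519.8, 202.6, 259.1]
eef_rot: [0.906, 0.178, 0.074, 0.376]
ft_force: [-1.1, -1.1, 0.3]
opening: 84.1
finger_force: 0.0
```

```bash
python3 st.py
python3 - <<'E'
from h import *
c=cur(); L=-.785
print(rel(c,pose(80,240,0,L)),rel(c,pose(80,169,0,L)))
d=cap('wrist','w2'); im=d['img'][:,:,::-1].copy()
def dr(P,c):
    q=px(d,R.from_euler('z',C[2]).apply(np.array(P,float))+[C[0],C[1],0]).astype(np.int32); cv2.polylines(im,[q],True,c,1)
g=lambda x,r,k:np.array([x,0,45])+r*np.array([0,.7071,.7071])+k*np.array([0,-.7071,.7071])
dr([g(-15,250,21.5),g(15,250,21.5),g(15,170,21.5),g(115,170,21.5),g(115,0,21.5),g(-115,0,21.5),g(-115,170,21.5),g(-15,170,21.5)],(0,0,255))
dr([g(-65,205,-9.5),g(65,205,-9.5),g(65,170,-9.5),g(-65,170,-9.5)],(255,0,255))
cv2.imwrite('pics/w2.png',im)
E
```

```text
t 9.62 F tool xyz [-1.4  0.6  0.3] T [ 0.62 -0.01  0.02] open 84.1 grip 0.0 q [-0.61  0.57 -0.29  1.75  0.84  1.41 -2.46]
tool lean -0.7858 zx -0.002 x 80.1 r 303.0 off 0.2
([0.0425, -0.1038, -0.1107], [0.0007, -0.0003, 0.0016]) ([0.0903, -0.2198, -0.2363], [0.0007, -0.0003, 0.0016])
```

View pics/w2.png

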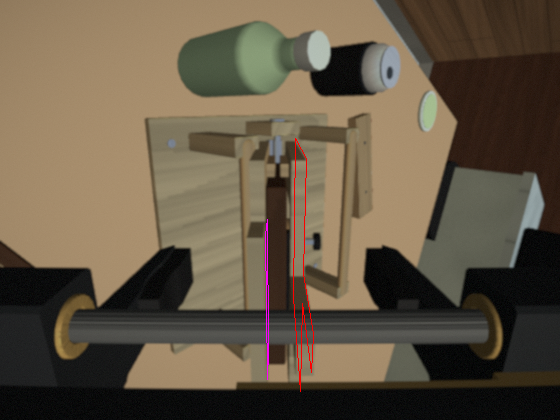

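The picture shows the closed pair edge-on between the fingers: lip leaf at column ~257, tongue leaf at ~297, sign between them and the knob at (315,240). The model overlay fits, so I'll descend.

Request:
move_arm:
  plan:
    - [[0.014,-0.035,-0.037],[0,0,0],0]
    - [[0.028,-0.07,-0.074],[0,0,0],0]
    - [[0.0425,-0.104,-0.111],[0,0,0],0]
    - [[0.054,-0.132,-0.142],[0,0,0],0]
    - [[0.066,-0.16,-0.172],[0,0,0],0]
    - [[0.078,-0.19,-0.204],[0,0,0],0]
    - [[0.09,-0.22,-0.236],[0,0,0],0]
    - [[0.09,-0.22,-0.236],[0,0,0],0]

```text
clock: 10.33
tcp_pos: [554.1, 111.0, 164.3]
eef_rot: [0.906, 0.178, 0.072, 0.377]
ft_force: [-0.3, -1.2, -0.3]
opening: 87.6
finger_force: 0.0
```

```bash
python3 st.py
python3 - <<'E'
from h import *
print(rel(cur(),pose(80,169,0,-.785)))
E
```

```text
t 10.33 F tool xyz [-0.7  0.5  0.9] T [ 0.62 -0.   -0.07] open 87.6 grip 0.0 q [-0.5   0.67 -0.22  1.86  0.98  1.18 -2.53]
tool lean -0.7882 zx -0.006 x 76.9 r 166.8 off -2.3
([0.0046, 0.0093, 0.0007], [0.0029, -0.0017, 0.0029])
```

Request:
move_arm:
  plan:
    - [[0.002,0.003,0.001],[0,0,0],0.1]
    - [[0.003,0.005,0.002],[0.002,0,0.001],0.25]
    - [[0.003,0.005,0.002],[0.002,0,0.001],0.4]
    - [[0.003,0.005,0.002],[0.002,0,0.001],0.7]
    - [[0.003,0.005,0.002],[0.002,0,0.001],0.7]
    - [[0.003,0.005,0.002],[0.002,0,0.001],0.7]
    - [[0.003,0.005,0.002],[0.002,0,0.001],0.7]
    - [[0.003,0.005,0.002],[0.002,0,0.001],0.7]
  squeeze: 10

```text
clock: 11.0
tcp_pos: [556.7, 117.7, 166.4]
eef_rot: [0.907, 0.18, 0.075, 0.374]
ft_force: [-1.2, 1.0, 0.3]
opening: 44.7
finger_force: 10.0
```

```bash
python3 st.py; python3 arc.py 80 169 0 -.785 .695 .0463;python3 arc.py 80 169 0 .695 .785 .0225
```

```text
t 11.0 F tool xyz [-0.7 -0.8 -1.2] T [ 0.84 -0.04 -0.04] open 44.7 grip 10.0 q [-0.5   0.67 -0.22  1.85  0.98  1.18 -2.53]
tool lean -0.7819 zx 0.002 x 81.8 r 172.1 off 1.0
[[0.005, -0.013, 0.014], [0.027, 0.011, -0.0]], [[0.011, -0.027, 0.026], [0.054, 0.022, 0.0]], [[0.017, -0.041, 0.038], [0.082, 0.034, -0.0]], [[0.023, -0.056, 0.05], [0.109, 0.045, -0.0]], [[0.029, -0.071, 0.06], [0.136, 0.056, 0.0]], [[0.036, -0.086, 0.07], [0.163, 0.067, 0.0]], [[0.042, -0.102, 0.08], [0.191, 0.078, -0.0]], [[0.049, -0.119, 0.088], [0.218, 0.09, -0.0]],  lean -0.415
[[0.007, -0.017, 0.008], [0.027, 0.011, 0.0]], [[0.014, -0.034, 0.014], [0.054, 0.022, 0.0]], [[0.021, -0.051, 0.02], [0.082, 0.034, 0.0]], [[0.028, -0.068, 0.025], [0.109, 0.045, 0.0]], [[0.036, -0.086, 0.029], [0.136, 0.056, 0.0]], [[0.043, -0.104, 0.032], [0.163, 0.067, -0.0]], [[0.05, -0.122, 0.034], [0.191, 0.078, 0.0]], [[0.058, -0.14, 0.035], [0.218, 0.09, 0.0]],  lean -0.045
[[0.007, -0.018, 0.0], [0.027, 0.011, 0.0]], [[0.015, -0.036, -0.0], [0.054, 0.022, 0.0]], [[0.022, -0.054, -0.001], [0.082, 0.034, 0.0]], [[0.03, -0.07
[... 181 characters left out ...]
059, -0.142, -0.022], [0.218, 0.09, 0.0]],  lean 0.325
[[0.007, -0.017, -0.007], [0.027, 0.011, 0.0]], [[0.014, -0.034, -0.014], [0.054, 0.022, -0.0]], [[0.021, -0.05, -0.022], [0.082, 0.034, 0.0]], [[0.027, -0.066, -0.032], [0.109, 0.045, 0.0]], [[0.034, -0.082, -0.042], [0.136, 0.056, 0.0]], [[0.04, -0.097, -0.052], [0.163, 0.067, 0.0]], [[0.046, -0.111, -0.064], [0.191, 0.078, 0.0]], [[0.052, -0.125, -0.076], [0.218, 0.09, 0.0]],  lean 0.695
[[0.002, -0.005, -0.005], [0.011, 0.004, -0.0]], [[0.004, -0.011, -0.01], [0.021, 0.009, 0.0]], [[0.006, -0.016, -0.015], [0.032, 0.013, 0.0]], [[0.009, -0.021, -0.02], [0.042, 0.018, -0.0]], [[0.011, -0.026, -0.026], [0.053, 0.022, 0.0]],  lean 0.785
```

Request:
move_arm:
  plan:
    - [[0.005,-0.013,0.014],[0.027,0.011,0],0.7]
    - [[0.011,-0.027,0.026],[0.054,0.022,0],0.7]
    - [[0.017,-0.041,0.038],[0.082,0.034,0],0.7]
    - [[0.023,-0.056,0.05],[0.109,0.045,0],0.7]
    - [[0.029,-0.071,0.06],[0.136,0.056,0],0.7]
    - [[0.036,-0.086,0.07],[0.163,0.067,0],0.7]
    - [[0.042,-0.102,0.08],[0.191,0.078,0],0.7]
    - [[0.049,-0.119,0.088],[0.218,0.09,0],0.7]
  squeeze: 14

```text
clock: 11.67
tcp_pos: [575.7, 71.1, 201.2]
eef_rot: [0.96, 0.191, 0.04, 0.198]
ft_force: [-1.9, 3.6, -5.0]
opening: 44.4
finger_force: 14.0
```

```bash
python3 st.py
```

```text
t 11.67 F tool xyz [-0.4 -5.7  3. ] T [ 1.35  0.03 -0.11] open 44.4 grip 14.0 q [-0.16  0.51 -0.33  1.84  0.71  0.97 -2.09]
tool lean -0.4074 zx 0.002 x 81.6 r 171.8 off 3.9
```

Request:
move_arm:
  plan:
    - [[0.007,-0.017,0.008],[0.027,0.011,0],0.7]
    - [[0.014,-0.034,0.014],[0.054,0.022,0],0.7]
    - [[0.021,-0.051,0.02],[0.082,0.034,0],0.7]
    - [[0.028,-0.068,0.025],[0.109,0.045,0],0.7]
    - [[0.036,-0.086,0.029],[0.136,0.056,0],0.7]
    - [[0.043,-0.104,0.032],[0.163,0.067,0],0.7]
    - [[0.05,-0.122,0.034],[0.191,0.078,0],0.7]
    - [[0.058,-0.14,0.035],[0.218,0.09,0],0.7]

```text
clock: 12.33
tcp_pos: [599.0, 14.7, 215.7]
eef_rot: [0.981, 0.195, 0.004, 0.018]
ft_force: [-1.7, 3.4, -1.0]
opening: 44.4
finger_force: 14.0
```

```bash
python3 st.py
```

```text
t 12.33 F tool xyz [-0.3 -3.8  0.8] T [ 0.67 -0.14 -0.18] open 44.4 grip 14.0 q [ 0.23  0.54 -0.47  1.71  0.33  0.96 -1.56]
tool lean -0.0377 zx 0.001 x 81.6 r 171.0 off 4.1
```

Request:
move_arm:
  plan:
    - [[0.007,-0.018,0],[0.027,0.011,0],0.7]
    - [[0.015,-0.036,0],[0.054,0.022,0],0.7]
    - [[0.022,-0.054,-0.001],[0.082,0.034,0],0.7]
    - [[0.03,-0.072,-0.004],[0.109,0.045,0],0.7]
    - [[0.037,-0.09,-0.007],[0.136,0.056,0],0.7]
    - [[0.044,-0.108,-0.011],[0.163,0.067,0],0.7]
    - [[0.052,-0.125,-0.016],[0.191,0.078,0],0.7]
    - [[0.059,-0.142,-0.022],[0.218,0.09,0],0.7]

```text
clock: 13.0
tcp_pos: [622.7, -43.1, 207.2]
eef_rot: [0.967, 0.192, -0.032, -0.162]
ft_force: [-1.1, 1.8, 1.7]
opening: 44.8
finger_force: 14.0
```

```bash
python3 st.py
```

```text
t 13.0 F tool xyz [-0.3 -2.5 -0.9] T [ 0.24 -0.18 -0.27] open 44.8 grip 14.0 q [ 0.51  0.73 -0.58  1.5   0.08  1.15 -1.19]
tool lean 0.3323 zx 0.0 x 81.6 r 170.2 off 3.9
```

Request:
move_arm:
  plan:
    - [[0.007,-0.017,-0.007],[0.027,0.011,0],0.7]
    - [[0.014,-0.034,-0.014],[0.054,0.022,0],0.7]
    - [[0.021,-0.05,-0.022],[0.082,0.034,0],0.7]
    - [[0.027,-0.066,-0.032],[0.109,0.045,0],0.7]
    - [[0.034,-0.082,-0.042],[0.136,0.056,0],0.7]
    - [[0.04,-0.097,-0.052],[0.163,0.067,0],0.7]
    - [[0.046,-0.111,-0.064],[0.191,0.078,0],0.7]
    - [[0.052,-0.125,-0.076],[0.218,0.09,0],0.7]

```text
clock: 13.67
tcp_pos: [643.7, -93.9, 176.6]
eef_rot: [0.921, 0.182, -0.067, -0.337]
ft_force: [-1.6, -0.1, 1.9]
opening: 44.3
finger_force: 13.9
```

```bash
python3 st.py
```

```text
t 13.67 F tool xyz [-1.5 -1.6 -1.1] T [-0.18 -0.19 -0.35] open 44.3 grip 13.9 q [ 0.64  1.   -0.63  1.22 -0.07  1.43 -1.  ]
tool lean 0.7021 zx 0.0 x 81.6 r 169.5 off 3.4
```

Request:
move_arm:
  plan:
    - [[0.002,-0.005,-0.005],[0.011,0.004,0],0.7]
    - [[0.004,-0.011,-0.01],[0.021,0.009,0],0.7]
    - [[0.006,-0.016,-0.015],[0.032,0.013,0],0.7]
    - [[0.006,-0.016,-0.015],[0.032,0.013,0],0.7]

```text
clock: 14.0
tcp_pos: [646.5, -101.2, 169.4]
eef_rot: [0.913, 0.179, -0.071, -0.36]
ft_force: [1.9, -5.1, -1.9]
opening: 44.6
finger_force: 14.0
```

```bash
python3 st.py
```

```text
t 14.0 F tool xyz [-0.2  5.3 -2.3] T [-1.37  0.04 -0.09] open 44.6 grip 14.0 q [ 0.65  1.04 -0.63  1.18 -0.08  1.47 -0.99]
tool lean 0.7524 zx 0.002 x 81.5 r 169.2 off 1.3
```

Request:
move_arm:
  plan:
    - [[0.001,-0.0025,-0.0025],[0.005,0.002,0],0.7]
    - [[0.002,-0.005,-0.005],[0.01,0.004,0],0.7]
    - [[0.002,-0.005,-0.005],[0.01,0.004,0],0.7]

```text
clock: 14.25
tcp_pos: [647.1, -102.4, 168.0]
eef_rot: [0.909, 0.179, -0.073, -0.368]
ft_force: [0.7, -5.1, -0.7]
opening: 44.4
finger_force: 14.0
```

```bash
python3 st.py
```

```text
t 14.25 F tool xyz [-1.3  4.1 -2.9] T [-1.69 -0.32 -0.02] open 44.4 grip 14.0 q [ 0.65  1.05 -0.63  1.16 -0.09  1.48 -0.98]
tool lean 0.7694 zx 0.001 x 81.5 r 169.1 off 2.2
```

Request:
move_arm:
  plan:
    - [[0.001,-0.0025,-0.0025],[0.005,0.002,0],0.7]
    - [[0.002,-0.005,-0.005],[0.01,0.004,0],0.7]
    - [[0.002,-0.005,-0.005],[0.01,0.004,0],0.7]

```text
clock: 14.5
tcp_pos: [647.8, -104.0, 166.3]
eef_rot: [0.906, 0.179, -0.074, -0.377]
ft_force: [-1.9, -5.9, 0.6]
opening: 44.5
finger_force: 14.0
```

```bash
python3 st.py
```

```text
t 14.5 F tool xyz [-4.   2.9 -3.7] T [-1.48 -0.65 -0.06] open 44.5 grip 14.0 q [ 0.65  1.07 -0.64  1.15 -0.1   1.5  -0.98]
tool lean 0.7881 zx 0.001 x 81.6 r 169.0 off 2.9
```

Request:
move_arm:
  plan:
    - [[0.001,-0.0025,-0.0025],[0.005,0.002,0],0.7]
    - [[0.002,-0.005,-0.005],[0.01,0.004,0],0.7]
    - [[0.002,-0.005,-0.005],[0.01,0.004,0],0.7]

```text
clock: 14.75
tcp_pos: [647.9, -103.8, 165.6]
eef_rot: [0.901, 0.179, -0.077, -0.387]
ft_force: [-5.9, -2.0, 6.2]
opening: 44.8
finger_force: 14.0
```

```bash
python3 st.py
python3 - <<'E'
from h import *
L=.785;c=cur()
a=cap('scene','s3'); im=a['img'][:,:,::-1].copy()
x0,y0,k=130,150,3
im=cv2.resize(im[y0:y0+200,x0:x0+230],None,fx=k,fy=k,interpolation=cv2.INTER_CUBIC)
def dr(P,col):
    q=((px(a,R.from_euler('z',C[2]).apply(np.array(P,float))+[C[0],C[1],0])-[x0,y0])*k).astype(np.int32); cv2.polylines(im,[q],True,col,1)
th=.785
g=lambda x,r,o:np.array([x,0,45])+r*np.array([0,-np.sin(th),np.cos(th)])+o*np.array([0,np.cos(th),np.sin(th)])
dr([g(-15,250,-21.5),g(15,250,-21.5),g(15,170,-21.5),g(115,170,-21.5),g(115,0,-21.5),g(-115,0,-21.5),g(-115,170,-21.5),g(-15,170,-21.5)],(0,0,255))
dr([g(-65,205,21.5),g(65,205,21.5),g(65,170,21.5),g(115,170,21.5),g(115,0,21.5),g(-115,0,21.5),g(-115,170,21.5),g(-65,170,21.5)],(255,0,255))
cv2.imwrite('pics/s3c.png',im)
E
```

```text
t 14.75 F tool xyz [-6.3 -4.8 -4. ] T [ 0.05 -1.19 -0.09] open 44.8 grip 14.0 q [ 0.65  1.08 -0.64  1.14 -0.1   1.52 -0.97]
tool lean 0.8101 zx -0.001 x 81.7 r 168.4 off 6.3
```

View pics/s3c.png

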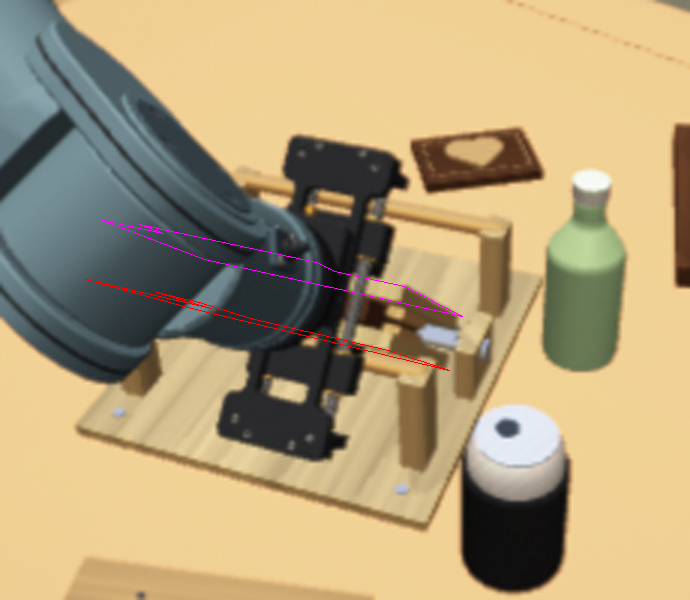

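The pair rests against the stop. In the picture the gripper spans the pair near (330,280) and the bystanders have not moved. Releasing.

Run:
```python
from h import *
c=cur(); L=.785
p=pose(80,290,0,L);print(rel(c,p));print(rel(p,pose(53,290,15.5,L)));print(rel(pose(53,290,15.5,L),pose(53,210,15.5,L)))
```

```text
([0.0793, -0.2035, 0.2113], [-0.0146, -0.0056, -0.0011])
([-0.0729, -0.0004, 0.0274], [0.0, 0.0, 0.0])
([-0.0539, 0.1307, -0.1415], [0.0, 0.0, 0.0])
```

Request:
move_arm:
  plan:
    - [[0,0,0],[-0.003,-0.001,0],0.4]
    - [[0,0,0],[-0.007,-0.003,0],0.2]
    - [[0,0,0],[-0.011,-0.005,0],0]
    - [[0,-0.002,0],[-0.014,-0.006,0],0]
    - [[0,-0.003,0],[-0.014,-0.006,0],0]
    - [[0,-0.003,0],[-0.014,-0.006,0],0]

```text
clock: 15.3
tcp_pos: [648.9, -106.7, 164.5]
eef_rot: [0.907, 0.179, -0.073, -0.373]
ft_force: [-0.2, 0.7, 0.4]
opening: 82.6
finger_force: 0.0
```

```bash
python3 st.py
python3 - <<'E'
from h import *
c=cur(); L=.785
print(rel(c,pose(80,290,0,L)))
E
```

```text
t 15.3 F tool xyz [ 0.1 -0.8  0.2] T [-0.68 -0.05  0.04] open 82.6 grip 0.0 q [ 0.65  1.07 -0.63  1.15 -0.09  1.49 -0.98]
tool lean 0.7803 zx 0.002 x 81.5 r 169.9 off -1.7
([0.0768, -0.1962, 0.214], [0.0024, 0.002, 0.0008])
```

Request:
move_arm:
  plan:
    - [[0.012,-0.03,0.033],[0,0,0],0]
    - [[0.025,-0.065,0.071],[0,0,0],0]
    - [[0.038,-0.098,0.107],[0,0,0],0]
    - [[0.051,-0.13,0.142],[0.002,0.002,0],0]
    - [[0.064,-0.163,0.178],[0.002,0.002,0],0.2]
    - [[0.077,-0.196,0.214],[0.002,0.002,0],0.4]
    - [[0.04,-0.196,0.228],[0.002,0.002,0],0.4]
    - [[0.004,-0.197,0.241],[0.002,0.002,0],0.4]

```text
clock: 15.97
tcp_pos: [651.0, -186.0, 261.1]
eef_rot: [0.907, 0.179, -0.073, -0.375]
ft_force: [-0.3, -0.6, -0.7]
opening: 63.2
finger_force: 0.0
```

```bash
python3 st.py
python3 - <<'E'
from h import *
c=cur(); L=.785
print(rel(c,pose(53,290,15.5,L)),rel(c,pose(53,210,15.5,L)))
d=cap('wrist','w3'); im=d['img'][:,:,::-1].copy()
def dr(P,col):
    q=px(d,R.from_euler('z',C[2]).apply(np.array(P,float))+[C[0],C[1],0]).astype(np.int32); cv2.polylines(im,[q],True,col,1)
th=.785
g=lambda x,r,o:np.array([x,0,45])+r*np.array([0,-np.sin(th),np.cos(th)])+o*np.array([0,np.cos(th),np.sin(th)])
dr([g(-15,250,-21.5),g(15,250,-21.5),g(15,170,-21.5),g(115,170,-21.5),g(-115,170,-21.5),g(-15,170,-21.5)],(0,0,255))
dr([g(-65,205,21.5),g(65,205,21.5),g(65,170,21.5),g(115,170,21.5),g(-115,170,21.5),g(-65,170,21.5)],(255,0,255))
cv2.imwrite('pics/w3.png',im)
E
```

```text
t 15.97 F tool xyz [-0.5  0.8  0.2] T [-0.66 -0.01 -0.02] open 63.2 grip 0.0 q [ 0.7   1.03 -0.63  0.96 -0.1   1.74 -0.97]
tool lean 0.7837 zx 0.002 x 53.3 r 290.6 off 14.6
([-0.0013, 0.0015, -0.0001], [0.0004, 0.001, 0.0014]) ([-0.0552, 0.1322, -0.1416], [0.0004, 0.001, 0.0014])
```

View pics/w3.png

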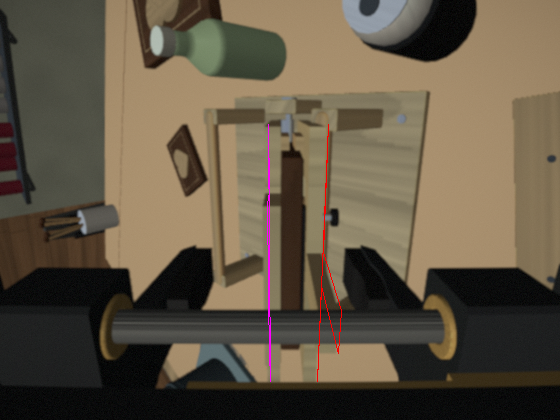

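The picture shows the lip leaf at column ~271, the sign at ~291 and the tongue leaf at ~315, matching the model. The lip is between the fingers, so I'll descend on it alone.

Request:
move_arm:
  plan:
    - [[-0.009,0.02,-0.023],[0,0,0],0.4]
    - [[-0.018,0.044,-0.047],[0,0,0],0.4]
    - [[-0.028,0.066,-0.071],[0,0,0],0.4]
    - [[-0.037,0.088,-0.095],[0,0,0],0.4]
    - [[-0.046,0.11,-0.118],[0,0.001,0.001],0.4]
    - [[-0.055,0.132,-0.142],[0,0.001,0.001],0.4]
    - [[-0.055,0.132,-0.142],[0,0.001,0.001],0.4]

```text
clock: 16.6
tcp_pos: [627.1, -130.7, 202.3]
eef_rot: [0.906, 0.18, -0.077, -0.376]
ft_force: [0.4, -0.2, -0.4]
opening: 52.8
finger_force: 0.0
```

```bash
python3 st.py
```

```text
t 16.6 F tool xyz [0.3 0.5 0.1] T [-0.71  0.03 -0.01] open 52.8 grip 0.0 q [ 0.7   1.01 -0.64  1.17 -0.1   1.55 -0.97]
tool lean 0.7882 zx -0.005 x 52.3 r 206.4 off 16.6
```

Request:
move_arm:
  plan:
    - [[0,0,0],[0,0,0],0.6]
    - [[0,0,0],[0,0,0],0.75]
    - [[0,0,0],[0,0,0],0.85]
    - [[0,0,0],[0,0,0],0.95]
    - [[0,0,0],[0,0,0],0.95]
    - [[0,0,0],[0,0,0],0.95]
    - [[0,0,0],[0,0,0],0.95]
  squeeze: 8

```text
clock: 17.18
tcp_pos: [627.8, -130.7, 206.9]
eef_rot: [0.905, 0.181, -0.076, -0.378]
ft_force: [-4.9, 3.6, 10.7]
opening: 12.3
finger_force: 8.0
```

```bash
python3 st.py; python3 arc.py 53 210 15.5 .785 -.695 .0463;python3 arc.py 53 210 15.5 -.695 -.785 .0225
```

```text
t 17.18 F tool xyz [ -3.1 -11.3  -3.8] T [ 1.51 -0.69  0.01] open 12.3 grip 8.0 q [ 0.7   1.01 -0.64  1.16 -0.1   1.56 -0.97]
tool lean 0.7906 zx -0.003 x 52.9 r 209.7 off 20.2
[[-0.007, 0.017, 0.016], [-0.027, -0.011, -0.0]], [[-0.015, 0.035, 0.03], [-0.054, -0.022, 0.0]], [[-0.022, 0.054, 0.044], [-0.082, -0.034, -0.0]], [[-0.03, 0.073, 0.056], [-0.109, -0.045, -0.0]], [[-0.038, 0.093, 0.068], [-0.136, -0.056, 0.0]], [[-0.047, 0.113, 0.079], [-0.163, -0.067, 0.0]], [[-0.055, 0.134, 0.089], [-0.191, -0.078, -0.0]], [[-0.064, 0.155, 0.097], [-0.218, -0.09, -0.0]],  lean 0.415
[[-0.009, 0.021, 0.008], [-0.027, -0.011, 0.0]], [[-0.018, 0.043, 0.014], [-0.054, -0.022, 0.0]], [[-0.027, 0.065, 0.02], [-0.082, -0.034, 0.0]], [[-0.036, 0.087, 0.024], [-0.109, -0.045, 0.0]], [[-0.045, 0.11, 0.027], [-0.136, -0.056, 0.0]], [[-0.054, 0.132, 0.029], [-0.163, -0.067, -0.0]], [[-0.064, 0.154, 0.03], [-0.191, -0.078, 0.0]], [[-0.073, 0.177, 0.03], [-0.218, -0.09, 0.0]],  lean 0.045
[[-0.009, 0.022, -0.001], [-0.027, -0.011, 0.0]], [[-0.018, 0.045, -0.004], [-0.054, -0.022, 0.0]], [[-0.028, 0.067, 
[... 263 characters left out ...]
218, -0.09, 0.0]],  lean -0.325
[[-0.008, 0.02, -0.01], [-0.027, -0.011, 0.0]], [[-0.017, 0.041, -0.021], [-0.054, -0.022, -0.0]], [[-0.025, 0.06, -0.033], [-0.082, -0.034, 0.0]], [[-0.033, 0.079, -0.046], [-0.109, -0.045, 0.0]], [[-0.04, 0.098, -0.06], [-0.136, -0.056, 0.0]], [[-0.048, 0.116, -0.074], [-0.163, -0.067, 0.0]], [[-0.055, 0.133, -0.09], [-0.191, -0.078, 0.0]], [[-0.062, 0.149, -0.107], [-0.218, -0.09, 0.0]],  lean -0.695
[[-0.003, 0.006, -0.007], [-0.011, -0.004, -0.0]], [[-0.005, 0.012, -0.013], [-0.021, -0.009, 0.0]], [[-0.008, 0.018, -0.02], [-0.032, -0.013, 0.0]], [[-0.01, 0.024, -0.027], [-0.042, -0.018, -0.0]], [[-0.012, 0.03, -0.034], [-0.053, -0.022, 0.0]],  lean -0.785
```

Request:
move_arm:
  plan:
    - [[-0.007,0.017,0.016],[-0.027,-0.011,0],0.95]
    - [[-0.015,0.035,0.03],[-0.054,-0.022,0],0.95]
    - [[-0.022,0.054,0.044],[-0.082,-0.034,0],0.95]
    - [[-0.03,0.073,0.056],[-0.109,-0.045,0],0.95]
    - [[-0.038,0.093,0.068],[-0.136,-0.056,0],0.95]
    - [[-0.047,0.113,0.079],[-0.163,-0.067,0],0.95]
    - [[-0.055,0.134,0.089],[-0.191,-0.078,0],0.95]
    - [[-0.064,0.155,0.097],[-0.218,-0.09,0],0.95]

```text
clock: 17.85
tcp_pos: [602.7, -71.6, 243.5]
eef_rot: [0.96, 0.189, -0.04, -0.2]
ft_force: [-0.3, -2.4, 2.2]
opening: 12.1
finger_force: 8.0
```

```bash
python3 st.py;  python3 - <<'E'
from h import *
for v in('top','scene'):
  d=cap(v)
  for k in ['sign','tongue_end']:
    for r in imaging.spot_in(k,d)[:3]: print(v,k,round(r['confidence'],2),w(d,r['centre']).round())
E
```

```text
t 17.85 F tool xyz [-1.2  1.1 -2.8] T [-0.54 -0.34 -0.02] open 12.1 grip 8.0 q [ 0.6   0.71 -0.62  1.47  0.02  1.26 -1.12]
tool lean 0.4108 zx -0.001 x 52.2 r 210.2 off 14.5
top sign 0.79 [531. -84. 107.]
top sign 0.73 [428. 284.  13.]
top sign 0.65 [698. 395.  27.]
top tongue_end 0.86 [ 563. -161.  157.]
scene sign 0.91 [722. 369.  28.]
scene sign 0.65 [ 583. -126.  157.]
scene sign 0.64 [581. -46. 150.]
scene tongue_end 0.68 [ 606. -138.  157.]
scene tongue_end 0.53 [587. -93.   9.]
```

Good: the sign stays in the tongue leaf. Continuing the lip swing.

Request:
move_arm:
  plan:
    - [[-0.009,0.021,0.008],[-0.027,-0.011,0],0.95]
    - [[-0.018,0.043,0.014],[-0.054,-0.022,0],0.95]
    - [[-0.027,0.065,0.02],[-0.082,-0.034,0],0.95]
    - [[-0.036,0.087,0.024],[-0.109,-0.045,0],0.95]
    - [[-0.045,0.11,0.027],[-0.136,-0.056,0],0.95]
    - [[-0.054,0.132,0.029],[-0.163,-0.067,0],0.95]
    - [[-0.064,0.154,0.03],[-0.191,-0.078,0],0.95]
    - [[-0.073,0.177,0.03],[-0.218,-0.09,0],0.95]

```text
clock: 18.82
tcp_pos: [574.3, -1.4, 255.8]
eef_rot: [0.981, 0.192, -0.005, -0.02]
ft_force: [-3.5, -3.1, 8.5]
opening: 12.1
finger_force: 8.0
```

Request:
move_arm:
  plan:
    - [[-0.009,0.022,-0.001],[-0.027,-0.011,0],0.95]
    - [[-0.018,0.045,-0.004],[-0.054,-0.022,0],0.95]
    - [[-0.028,0.067,-0.007],[-0.082,-0.034,0],0.95]
    - [[-0.037,0.089,-0.012],[-0.109,-0.045,0],0.95]
    - [[-0.046,0.111,-0.018],[-0.136,-0.056,0],0.95]
    - [[-0.055,0.133,-0.024],[-0.163,-0.067,0],0.95]
    - [[-0.064,0.154,-0.032],[-0.191,-0.078,0],0.95]
    - [[-0.072,0.175,-0.041],[-0.218,-0.09,0],0.95]

```text
clock: 19.48
tcp_pos: [545.2, 70.5, 239.0]
eef_rot: [0.968, 0.19, 0.031, 0.16]
ft_force: [-5.8, 1.6, 8.5]
opening: 12.1
finger_force: 8.0
```

```bash
python3 st.py
```

```text
t 19.48 F tool xyz [-4.7 -0.8 -9.2] T [ 0.42 -1.02 -0.02] open 12.1 grip 8.0 q [-0.03  0.43 -0.45  1.86  0.61  1.01 -2.  ]
tool lean -0.3278 zx -0.001 x 53.2 r 210.3 off 15.7
```

Request:
move_arm:
  plan:
    - [[-0.008,0.02,-0.01],[-0.027,-0.011,0],0.95]
    - [[-0.017,0.041,-0.021],[-0.054,-0.022,0],0.95]
    - [[-0.025,0.06,-0.033],[-0.082,-0.034,0],0.95]
    - [[-0.033,0.079,-0.046],[-0.109,-0.045,0],0.95]
    - [[-0.04,0.098,-0.06],[-0.136,-0.056,0],0.95]
    - [[-0.048,0.116,-0.074],[-0.163,-0.067,0],0.95]
    - [[-0.055,0.133,-0.09],[-0.191,-0.078,0],0.95]
    - [[-0.062,0.149,-0.107],[-0.218,-0.09,0],0.95]

```text
clock: 20.15
tcp_pos: [520.2, 131.3, 195.4]
eef_rot: [0.922, 0.182, 0.066, 0.335]
ft_force: [-3.4, 3.6, 5.4]
opening: 11.9
finger_force: 8.0
```

Request:
move_arm:
  plan:
    - [[-0.001,0.003,-0.0035],[-0.0055,-0.002,0],0.95]
    - [[-0.003,0.006,-0.007],[-0.011,-0.004,0],0.95]
    - [[-0.004,0.009,-0.01],[-0.016,-0.0065,0],0.95]
    - [[-0.005,0.012,-0.013],[-0.021,-0.009,0],0.95]
    - [[-0.0065,0.015,-0.0165],[-0.0265,-0.011,0],0.95]
    - [[-0.008,0.018,-0.02],[-0.032,-0.013,0],0.95]
    - [[-0.008,0.018,-0.02],[-0.032,-0.013,0],0.95]

```text
clock: 20.73
tcp_pos: [517.2, 138.5, 187.3]
eef_rot: [0.913, 0.18, 0.071, 0.359]
ft_force: [-3.2, 5.9, 4.2]
opening: 11.8
finger_force: 8.0
```

```bash
python3 st.py
```

```text
t 20.73 F tool xyz [-0.7 -2.  -7.7] T [ 0.92 -0.07 -0.01] open 11.8 grip 8.0 q [-0.46  0.62 -0.35  1.89  0.95  1.25 -2.56]
tool lean -0.7484 zx -0.0 x 53.3 r 210.6 off 17.6
```

Request:
move_arm:
  plan:
    - [[-0.001,0.003,-0.0035],[-0.0055,-0.002,0],0.95]
    - [[-0.002,0.006,-0.007],[-0.011,-0.0045,0],0.95]
    - [[-0.002,0.006,-0.007],[-0.011,-0.0045,0],0.95]

```text
clock: 20.98
tcp_pos: [516.3, 140.8, 184.5]
eef_rot: [0.91, 0.18, 0.072, 0.367]
ft_force: [-3.9, 6.1, 4.9]
opening: 12.1
finger_force: 8.0
```

```bash
python3 st.py
```

```text
t 20.98 F tool xyz [-1.3 -1.7 -8.5] T [ 0.94 -0.17  0.  ] open 12.1 grip 8.0 q [-0.47  0.63 -0.35  1.89  0.96  1.26 -2.58]
tool lean -0.767 zx -0.001 x 53.3 r 210.6 off 17.4
```

Request:
move_arm:
  plan:
    - [[-0.001,0.003,-0.0035],[-0.0055,-0.002,0],0.95]
    - [[-0.002,0.006,-0.007],[-0.011,-0.0045,0],0.95]
    - [[-0.002,0.006,-0.007],[-0.011,-0.0045,0],0.95]

```text
clock: 21.23
tcp_pos: [515.5, 142.9, 181.9]
eef_rot: [0.906, 0.179, 0.074, 0.376]
ft_force: [-3.6, 5.4, 4.9]
opening: 12.0
finger_force: 8.0
```

```bash
python3 st.py
```

```text
t 21.23 F tool xyz [-1.3 -1.  -8. ] T [ 0.71 -0.23 -0.02] open 12.0 grip 8.0 q [-0.49  0.64 -0.34  1.89  0.96  1.27 -2.6 ]
tool lean -0.7865 zx -0.001 x 53.3 r 210.6 off 16.8
```

Request:
move_arm:
  plan:
    - [[-0.001,0.003,-0.0035],[-0.0055,-0.002,0],0.95]
    - [[-0.002,0.006,-0.007],[-0.011,-0.0045,0],0.95]
    - [[-0.002,0.006,-0.007],[-0.011,-0.0045,0],0.95]

```text
clock: 21.48
tcp_pos: [515.9, 142.8, 181.0]
eef_rot: [0.902, 0.176, 0.076, 0.387]
ft_force: [-2.4, 0.5, 13.9]
opening: 11.8
finger_force: 7.9
```

```bash
python3 st.py
```

```text
t 21.48 F tool xyz [ -2.    9.2 -10.6] T [-1.14 -0.36 -0.01] open 11.8 grip 7.9 q [-0.5   0.65 -0.34  1.88  0.97  1.29 -2.61]
tool lean -0.8113 zx -0.003 x 53.6 r 210.1 off 12.0
```

The lip leaf bears on its rest. Releasing and retreating along the leaf.

Request:
move_arm:
  plan:
    - [[0,0,0],[0,0,0],0.8]
    - [[0,0,0],[0.005,0.002,0],0.6]
    - [[0,0,0],[0.01,0.004,0],0.4]
    - [[0,0,0],[0.015,0.006,0],0.4]
    - [[-0.01,0.025,0.026],[0.015,0.006,0],0.4]
    - [[-0.025,0.06,0.065],[0.015,0.006,0],0.4]
    - [[-0.04,0.1,0.105],[0.015,0.006,0],0.4]
    - [[-0.055,0.14,0.15],[0.015,0.006,0],0.4]

```text
clock: 22.15
tcp_pos: [491.5, 201.1, 240.3]
eef_rot: [0.907, 0.179, 0.073, 0.373]
ft_force: [0.6, 0.6, -1.3]
opening: 53.0
finger_force: 0.0
```

Request:
move_arm:
  plan:
    - [[-0.02,0.05,0.06],[0,0,0],0.4]
    - [[-0.04,0.1,0.13],[0,0,0],0.4]
    - [[-0.04,0.12,0.21],[0,0,0],0.4]
    - [[-0.04,0.12,0.21],[0,0,0],0.4]
    - [[-0.04,0.12,0.21],[0,0,0],0.4]

```text
clock: 22.57
tcp_pos: [476.2, 249.8, 325.2]
eef_rot: [0.908, 0.179, 0.075, 0.372]
ft_force: [-0.4, -0.2, -0.4]
opening: 52.8
finger_force: 0.0
```

```bash
python3 st.py
python3 - <<'E'
from h import *
a=cap('scene'); t=cap('top')
k=3
def crop(d,x0,y0,wd,h):
    im=cv2.resize(d['img'][y0:y0+h,x0:x0+wd,::-1],None,fx=k,fy=k,interpolation=cv2.INTER_CUBIC)
    def dr(P,col):
        q=((px(d,R.from_euler('z',C[2]).apply(np.array(P,float))+[C[0],C[1],0])-[x0,y0])*k).astype(np.int32); cv2.polylines(im,[q],True,col,1)
    th=.785
    g=lambda x,r,o:np.array([x,0,45])+r*np.array([0,-np.sin(th),np.cos(th)])+o*np.array([0,np.cos(th),np.sin(th)])
    dr([g(-15,250,-9.5),g(15,250,-9.5),g(15,170,-9.5),g(115,170,-9.5),g(115,0,-9.5),g(-115,0,-9.5),g(-115,170,-9.5),g(-15,170,-9.5)],(0,0,255))
    dr([g(-90,30,9.5),g(90,30,9.5),g(90,160,9.5),g(-90,160,9.5)],(0,255,0))
    th=-.785
    g2=lambda x,r,o:g(x,r,o)
    dr([g(-65,205,9.5),g(65,205,9.5),g(65,170,9.5),g(115,170,9.5),g(115,0,9.5),g(-115,0,9.5),g(-115,170,9.5),g(-65,170,9.5)],(255,0,255))
    return im
A=crop(a,150,130,130,200);B=crop(t,245,165,130,200)
cv2.imwrite('pics/fin.png',np.hstack([A,B]))
for n,d in(('s',a),('t',t)):
  for q in ['sign','paint_bottle','can','batten']:
    for r in imaging.spot_in(q,d)[:3]: print(n,q,round(r['confidence'],2),w(d,r['centre']).round())
E
```

```text
t 22.57 F tool xyz [-0.4 -0.2  0.3] T [0.66 0.01 0.01] open 52.8 grip 0.0 q [-0.61  0.51 -0.43  1.69  0.79  1.58 -2.47]
tool lean -0.7791 zx 0.002 x 57.8 r 392.4 off -1.4
s sign 0.86 [721. 367.  30.]
s sign 0.68 [448. 296.  15.]
s sign 0.59 [ 586. -126.  157.]
s paint_bottle 0.6 [697. 103.  92.]
s can 0.59 [ 788. -103.   88.]
s can 0.27 [505.  50. 117.]
s batten 0.69 [ 674. -258.   20.]
t sign 0.8 [418. 275.  13.]
t sign 0.78 [548. -86. 128.]
t sign 0.68 [702. 397.  28.]
t paint_bottle 0.81 [673. 119. 115.]
t can 0.92 [755. -76. 107.]
t batten 0.88 [ 663. -251.   21.]
```

View pics/fin.png

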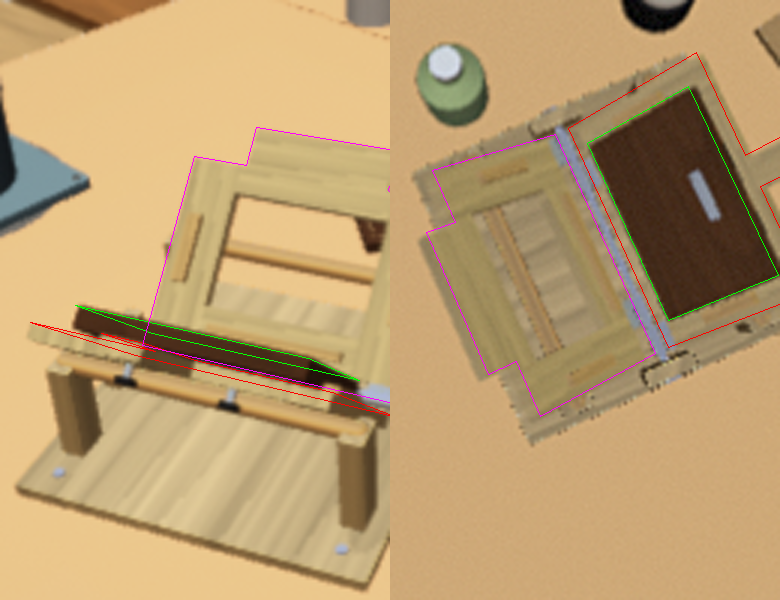

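Both leaves lie on their rest outlines. The sign leans in the tongue leaf with its back and hanger plate showing (705,195), inside the expected outline. The bystanders are unmoved and the robot is clear, so I'm handing in.

```bash
python3 -c "
from rig import job_done
print(job_done())"
```

```text
the job is handed in; nothing more can be done
None
```

I turned the sign over and handed the job in: both leaves are at their rests, the sign leans in the tongue leaf with its back showing, and the other things on the table are unmoved; the hand-in returned no verdict.

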